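Push a tube offcut home into a welding corner jig

ROBOT

A 7-joint arm with a two-finger parallel gripper is mounted at the origin on a cart in front of the work surface, level with it; the furniture and walls round the work are solid. World frame = base frame: x ahead of the robot, y to its left, z up, the work surface at z = 0. Lengths are in m, angles in rad, forces in N, time in s.
With the tool pointing down it reaches from about 0.425 to 0.875 m from the base axis. Payload 4.7 kg.
Tool frame: the origin (TCP) lies midway between the tips of the shut fingers; the grasp point (between the pads) lies 19 mm behind it (ctrl.grip_depth is the distance from the TCP to the grasp point, in m); z points along the fingers, y is the direction in which the jaws open and shut (so a half turn about z gives the same grasp; the last joint's range is limited). The gripper opens to 87 mm and grips with 3 to 60 N. Pads are 19 mm wide; open, the fingers measure 117 mm over their backs; the gripper's body (75 mm by 190 mm) begins 51 mm behind the grasp point.
Start: joints at [-1.31, 0.321, -0.07, 1.45, 0.023, 1.371, -0.057], TCP at [0.159, 0.63, 0.223] pointing down, gripper open.
Joint ranges: [-2.86, 2.86], [-0.3, 2.09], [-1.38, 1.24], [0.06, 2.45], [-1.56, 4.7], [0.09, 2.05], [-2.69, 2.69]. Speed limits (rad/s): [2.57, 2.57, 3.14, 3.14, 3.14, 3.14, 3.14].

INTERFACE

Orientations are given as a rotation vector (axis times angle).
In Python, from bench import ctrl gives the robot as it stands. The module is installed in compiled form; this text tells all that it offers.
- The arm moves only by the shell command python3 -m inch 'ROWS' [FORCE]. ROWS is JSON, a list of rows, each a list of 5 numbers: the opening, from -1 (shut) to 1 (fully open), so that 0 is half open, then the shift along the tool's x, y, z in mm, then the turn about the tool's z in rad. In form: [[fingers, tx, ty, tz, twist], ...]. A call has 1 to 5 rows; each row shifts and turns the pose as measured when the row begins, along the tool's axes as they then stand; what a row does not reach is not made up. A row lasts 1/8 s, in which the tool goes at most 62.5 mm and 10.7 degrees, less where a joint would pass 70% of its speed; a pose out of reach is approached as far as the arm can. A call is refused whole if a number of a shift passes 62.5 or a number of a turn 0.188, either way. A call with a gripper value outside its range is refused whole. The fingers move at their own pace and stop on an object; FORCE is the grip in N (left out, the last holds). Time passes only in rows, so rows that do not move let the fingers close. It gives the time, the measured TCP pose, the force and the opening at its end, in the units of the state.
- ctrl.get_state(): the state, without advancing time (a new reading comes with each control period).
- ctrl.get_image(name): name is "scene" or "top"; returns a dict with "color" (420x560x3 uint8, red, green, blue), "range_z" (420x560 float32, m along the optical axis (not along the pixel's ray), 0 where there is no reading), "K" (3x3 intrinsics, pixels), "distortion" ([k1, k2, p1, p2, k3] as OpenCV has them; the pictures are not rectified), "R" (3x3) and "t" (3): a world point X has camera coordinates R X + t. Camera axes: x right, y down, z forward; pixel columns grow to the right and rows downward; lengths in m; the calibration is good to about 2 mm. A picture is of the moment at which its call begins.
- ctrl.close_job(): hands the job in, once; it reports no verdict.
The state is a dict: "time": time; "joint_positions": joint angles; "qd": joint speeds; "joint_torque": joint torques, N m; "position": TCP position; "tool_rot": TCP orientation; "ft_force": force on the tool from outside, world axes, zero at the start; "torque": the same for the moment, N m; "grip_width": opening from 0.0 (shut) to 1.0 (fully open).
Only numpy, scipy, OpenCV 4.12 (cv2) and the standard library are available. Lean on these libraries where they do the work, as an engineer would, in place of code of your own. Each camera call takes 0.05 s, during which the arm holds its last target. There are 200 camera calls.

TASK

Get the rusty square tube offcut that lies in front of the corner jig ready for tacking: push it along the bench into the corner of the jig, so that one of its long sides lies flush against the long fence and its end butts against the short stop. Only push it, with the fingers on its outside: never grip it or put the fingers astride it, and keep it flat on the bench, not lifted or tipped. Leave the other loose things on the bench where they are, and finish with the arm clear.

Things in the scene. Friction and masses are not known exactly. Their poses are not given: they have to be found in the camera images.
- corner_jig: Fixed grey steel corner locator: long upright fence and, at its left end seen from the robot, a short upright stop square to it, both 34 mm high, 8 mm thick. Origin: on the bench where the planes of the two working faces meet (open 10 mm there). Fence face is x = 0, the stop's y = 0; the tube belongs at x < 0, y < 0, on bare bench. A bolted foot reaches 42 mm behind each face.
- fence_mid (a point): Middle of the long fence's working face, 17 mm above the bench; that face looks to the jig's -x and runs along its y from -165 to -10 mm. Axes as the jig's.
- stop_mid (a point): Middle of the short stop's working face, 17 mm above the bench; that face looks to the jig's -y and runs along its x from -70 to -10 mm. Axes as the jig's.
- tube: Rusty square steel tube offcut, loose on the bench in front of the fence: 40 mm wide (x), 64 mm long (y), 40 mm high, 0.19 to 0.38 kg. Origin: centre of its underside. Its long sides start within 0.5 rad of the fence's direction. It slides with ordinary steel friction; pushed above mid height it may tip.
- flanged_bush: Bystander, loose: turned steel bush with a flange, 40 mm across, 28 mm tall, standing. Origin: centre of its underside.
- tall_bush: Bystander, loose: plain tall turned steel bush, 35 mm across, 58 mm tall, standing. Origin: centre of its underside.
- coupling: Bystander, loose: small threaded hose coupling with a hexagon, 30x34 mm, 24 mm tall, standing. Origin: centre of its underside.
- bolt: Bystander, loose: loose hexagon-headed bolt lying down, 72 mm long (along its y), 26 mm high. Origin: centre of its underside.
- gusset: Bystander, loose: flat triangular steel gusset plate, 58x61 mm, 8 mm thick, lying flat. Origin: centre of its underside.
- angle_iron: Bystander, loose: offcut of angle iron, 110 mm long (along its y), legs 32 mm. Origin: centre of its underside.
Things that resemble listed ones, but are neither listed nor needed, are in the scene too. What is shaped like the tube but black or turquoise is not meant.

How it is judged:
By the outcome, as a careful person would: the job done as asked, in the order asked, and still so for the second after the job is handed in, with the robot touching nothing.
It also fails if it takes over 48 s, if anything falls off the work surface, if the arm or the gripper's body presses on something with over 40 N, if the wrist force passes 120 N, or if a joint passes its speed limit or range.

## Working session

There is one attempt and no reset: what is moved stays moved. The work goes in short steps, Python scripts to look and compute and a shell command to move; the robot and the scene stay as the last step left them, time stands still between calls to the robot, and variables do not carry over. Pictures are saved under pics/ and viewed, about 8 in all and at most 12, crops included, and the job is handed in when it is done.

```bash
mkdir -p pics
cat > h.py <<'E'
import numpy as np, cv2
from bench import ctrl
def grab(n):
    im=ctrl.get_image(n); return im
def save(im,fn,box=None,s=1):
    c=im["color"][:,:,::-1]
    if box: c=c[box[1]:box[3],box[0]:box[2]]
    cv2.imwrite(fn,cv2.resize(c,None,fx=s,fy=s,interpolation=cv2.INTER_CUBIC))
def ray(im,px,z):
    u=cv2.undistortPoints(np.array(px,float).reshape(-1,1,2),np.array(im["K"]),np.array(im["distortion"])).reshape(-1,2)
    R=np.array(im["R"]);t=np.array(im["t"]);C=-R.T@t
    d=np.c_[u,np.ones(len(u))]@R
    return C+d*((z-C[2])/d[:,2])[:,None]
def cloud(im):
    h,w=im["range_z"].shape
    g=np.stack(np.meshgrid(np.arange(w),np.arange(h)),-1).reshape(-1,1,2).astype(float)
    u=cv2.undistortPoints(g,np.array(im["K"]),np.array(im["distortion"])).reshape(-1,2)
    p=np.c_[u,np.ones(len(u))]*im["range_z"].reshape(-1,1)
    return ((p-np.array(im["t"]))@np.array(im["R"])).reshape(h,w,3)
E
python3 - <<'E'
from h import *
a=grab("top");b=grab("scene")
save(a,"pics/top0.png",s=1.4);save(b,"pics/scene0.png",s=1.4)
for i in(a,b):print(-np.array(i["R"]).T@i["t"])
s=ctrl.get_state();print(s)
E
```

```text
[0.40035866 0.10223127 1.30172733]
[-0.09469072  0.57825419  0.61183424]
{'time': 0.1, 'joint_positions': array([-1.30989172,  0.32174525, -0.07006407,  1.45156557,  0.02257044,
        1.37079861, -0.05689835]), 'qd': array([-2.49029847e-05, -1.36818272e-03,  3.93160614e-04, -3.06862569e-03,
        5.52993402e-04, -8.25142387e-04, -7.41313056e-04]), 'joint_torque': array([-2.45275633e-04, -4.92571306e+01, -4.05750722e-01, -3.13401604e+01,
       -6.40611537e-02,  3.94279032e-02,  6.27308577e-05]), 'position': array([0.15872612, 0.62980447, 0.22156676]), 'tool_rot': array([-3.86672305e-01, -3.11756166e+00,  2.70921941e-03]), 'ft_force': array([ 0.49982696, -0.07305244,  0.29172575]), 'torque': array([ 0.03102683,  0.01119641, -0.03938911]), 'grip_width': 1.0011438534046502}
```

View pics/top0.png

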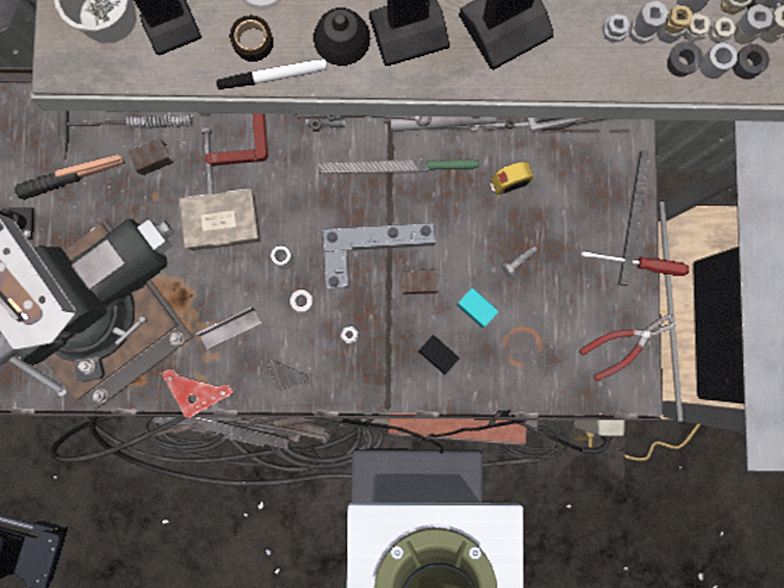

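View pics/scene0.png

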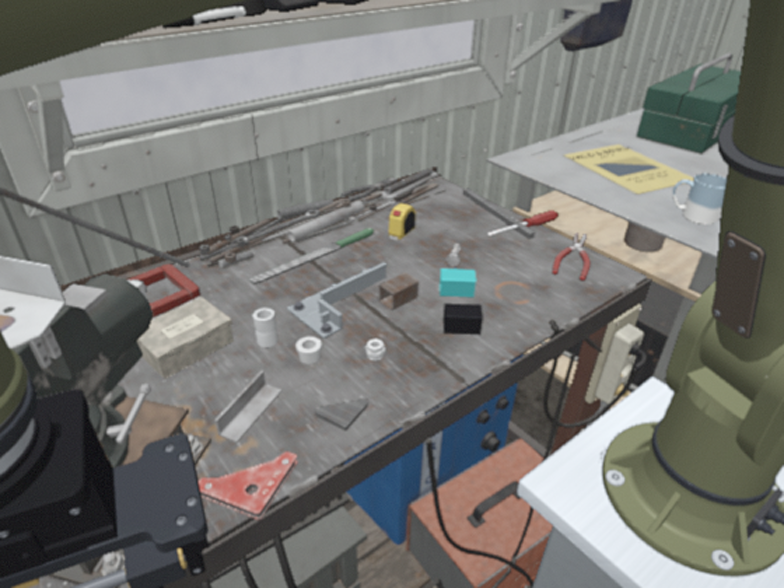

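The top view (1.4x) shows the jig corner near (345,248), its fence running right to 435 and its stop running down to 285. There are two rusty blocks. Candidate A at (421,281) lies in front of the fence. Candidate B at (150,157) is far behind and to the left. The turquoise one (478,308) and black one (438,354) are excluded by colour. A fits "in front of the jig"; I'll confirm it in an enlarged crop and measure.

Run:
```python
from h import *
a=grab("top")
save(a,"pics/crop1.png",(215,145,375,265),5)
P=cloud(a);z=P[...,2]
print("bench z",np.median(z[205:225,265:275]))
hsv=cv2.cvtColor(a["color"],cv2.COLOR_RGB2HSV)
# tube top by height
def rect(m,zt,n):
    k,l,st,c=cv2.connectedComponentsWithStats(m.astype(np.uint8))
    for i in range(1,k):
        if st[i,4]<40: continue
        cs,_=cv2.findContours((l==i).astype(np.uint8),cv2.RETR_EXTERNAL,cv2.CHAIN_APPROX_NONE)
        w=ray(a,cs[0].reshape(-1,2),zt)[:,:2]
        r=cv2.minAreaRect((w*1000).astype(np.float32)); print(n,i,c[i].round(1),st[i,4],np.array(r[0]).round(1),np.array(r[1]).round(1),round(r[2],2))
box=np.zeros(z.shape,bool);box[150:270,130:380]=1
rect(box&(z>.03)&(z<.046),.04,"h40")
rect(box&(z>.022)&(z<.06),.034,"h>22")
```

```text
bench z -0.0004720635975118877
h40 97 [295.9 172. ] 86 [627.2  44.6] [ 8.5 74.7] 4.11
h40 104 [264.4 173.8] 94 [621.5 122.5] [ 9.  71.9] 3.93
h40 113 [245.6 192.1] 68 [574.6 171.5] [56.4  7.6] 0.92
h40 119 [299.5 200.3] 395 [554.6  33.7] [40.5 64.1] 3.07
h40 121 [340.8 219. ] 397 [508.4 -71.1] [63.8 40.6] 48.59
h40 143 [312.9 252.8] 400 [422.3  -0.6] [64.  40.1] 49.28
h>22 1 [155. 162.] 1300 [647.2 400.7] [ 70.3 135.5] 1.55
h>22 2 [280.3 172.8] 247 [630.6  83. ] [ 23.9 151.9] 2.72
h>22 3 [200.4 182.6] 145 [597.2 287. ] [42.  34.2] 45.63
h>22 4 [245.  191.9] 87 [575.3 178.2] [56.7 20.4] 0.88
h>22 6 [299.6 200.5] 407 [555.1  33.3] [41.3 64.4] 3.07
h>22 7 [340.6 219.2] 416 [508.3 -71.4] [64.1 42.3] 48.59
h>22 8 [214.4 214. ] 145 [518.1 249.6] [38.  37.6] 45.79
h>22 9 [159.9 228.6] 95 [478.8 388.3] [  5.7 108.6] 26.81
h>22 10 [249.  238.4] 43 [456.7 162.3] [22.8 22.8] 0.82
h>22 11 [312.9 252.8] 406 [422.3  -1. ] [64.3 40.6] 49.28
```

View pics/crop1.png

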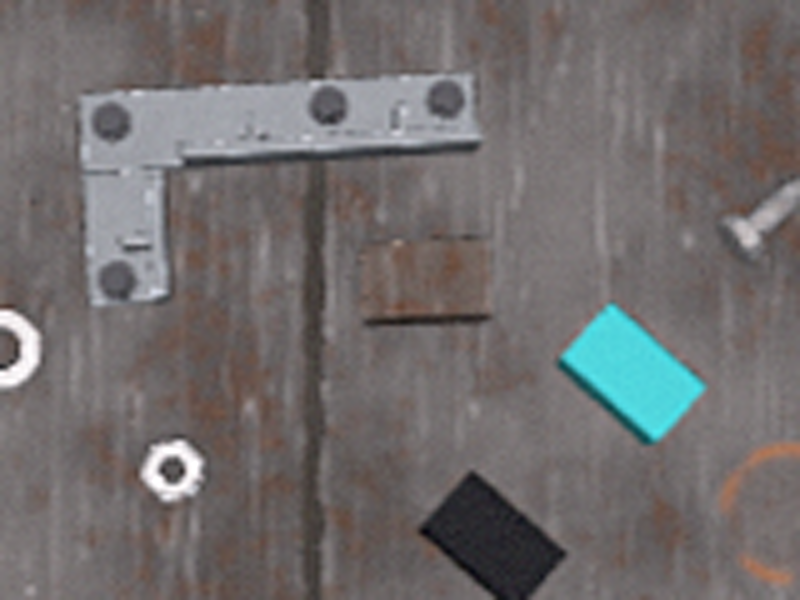

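Confirmed: in the crop, A is brown rusty steel at crop pixels (360-490, 237-320). It measures 64x40 mm with its top at 40 mm, and it lies nearly parallel to the fence, whose front edge runs (185,158)-(480,147). Next I refine the jig lines and check heights along the transit path.

```bash
cat > jig.py <<'E'
from h import *
def jig(a,P):
    # fence/stop tops: points near z=34mm
    z=P[...,2];m=(z>.026)&(z<.042);Q=P[m]
    def fit(sel,ax):
        q=Q[sel][:,:2]*1000
        for _ in range(4):
            c=np.polyfit(q[:,ax],q[:,1-ax],1);r=q[:,1-ax]-np.polyval(c,q[:,ax]);q=q[abs(r)<6]
        return c,len(q),np.percentile(r,[5,95]).round(1)
    F=fit((Q[:,0]>.605)&(Q[:,0]<.645)&(Q[:,1]>-.01)&(Q[:,1]<.165),1)
    S=fit((Q[:,1]>.155)&(Q[:,1]<.19)&(Q[:,0]>.54)&(Q[:,0]<.605),0)
    return F,S
E
python3 - <<'E'
from jig import *
for n in("top","scene"):
    a=grab(n);P=cloud(a);print(n,jig(a,P))
    for x0 in np.arange(.1,.8,.1):
        o=[]
        for y0 in np.arange(-.2,.8,.1):
            s=(P[...,0]>x0)&(P[...,0]<x0+.1)&(P[...,1]>y0)&(P[...,1]<y0+.1)&(a["range_z"]>0)
            o.append(int(np.percentile(P[...,2][s],99)*1000) if s.sum()>5 else -1)
        print(round(x0,1),o)
E
```

```text
top ((array([-6.90352251e-02,  6.31266971e+02]), 211, array([-3.8,  4.3])), (array([7.52865510e-02, 1.28272077e+02]), 74, array([-3.5,  3.6])))
0.1 [4, 11, 13, 4, -677, -555, -568, 390, 334, -379]
0.2 [-77, 31, -389, -51, -575, -531, -538, -417, -384, -379]
0.3 [29, 40, 6, 5, 11, 16, 19, 73, 138, 6]
0.4 [6, 43, 43, 25, 7, 33, 63, 307, 295, 187]
0.5 [27, 43, 44, 35, 58, 16, 213, 313, 314, -1]
0.6 [16, 5, 37, 35, 58, 53, 210, 210, 305, 88]
0.7 [467, 491, 487, 507, 484, 482, 515, 467, 44, 33]
scene ((array([-6.44581583e-02,  6.29532136e+02]), 205, array([-3.3,  4.5])), (array([8.55417367e-02, 1.21912442e+02]), 85, array([-4.5,  2.8])))
0.1 [2, 13, 12, 2, -1, -1, 583, 587, 440, -1]
0.2 [-77, 25, -392, -50, -1, -1, -1, -1, -1, -1]
0.3 [11, 37, 2, 2, 9, 14, 15, 2, 31, -1]
0.4 [2, 41, 40, 24, 7, 30, 60, 311, 273, -1]
0.5 [27, 41, 41, 34, 58, 31, 212, 314, 273, -1]
0.6 [16, 2, 35, 34, 58, 50, 208, 210, -1, -1]
0.7 [465, 471, 478, 484, 479, 465, 455, 442, -1, -1]
```

```bash
python3 -m inch '[[-1,0,0,-60,0],[-1,0,0,-62,0],[-1,-20,-10,-15,0],[-1,-50,-40,0,0],[-1,-50,-50,0,0]]'; python3 -m inch '[[-1,-50,-50,0,0],[-1,-50,-50,0,0],[-1,-50,-50,0,0],[-1,-50,-50,0,0],[-1,-50,-50,0,0]]'
```

```text
time: 0.88
position: [0.2465, 0.5083, 0.3581]
tool_rot: [-0.372, -3.117, 0.013]
ft_force: [1.2, 0.3, -0.1]
grip_width: 0.518
time: 1.5
position: [0.4064, 0.2395, 0.3561]
tool_rot: [-0.381, -3.114, 0.019]
ft_force: [0.2, 1.7, 0.3]
grip_width: 0.021
```

```bash
python3 -m inch '[[-1,-33,-45,0,0],[-1,-33,-45,0,0],[-1,-33,-45,0,0],[-1,-33,-45,0,0],[-1,0,0,60,-0.15]]'; python3 -m inch '[[-1,0,0,60,-0.15],[-1,0,0,60,0],[-1,0,0,0,0]]'
```

```text
time: 2.12
position: [0.4942, 0.014, 0.2968]
tool_rot: [-0.164, -3.137, 0.019]
ft_force: [-0.2, 0.9, -1.7]
grip_width: 0.006
time: 2.5
position: [0.4886, 0.0083, 0.1678]
tool_rot: [0.072, -3.13, 0.02]
ft_force: [-0.1, 0.8, 0.5]
grip_width: 0.006
```

```bash
python3 -m inch '[[-1,-7,21,40,-0.02],[-1,0,0,40,0],[-1,0,0,40,0],[-1,0,0,25,0],[-1,0,0,0,0]]'
```

```text
time: 3.12
position: [0.5038, 0.0297, 0.0303]
tool_rot: [-0.104, 3.133, -0.012]
ft_force: [0.7, -0.4, -0.6]
grip_width: 0.007
```

```bash
python3 -m inch '[[-1,0,0,17,0],[-1,-10,0,0,0],[-1,-8,0,0,0],[-1,-6,0,0,0],[-1,-6,0,0,0]]'
python3 - <<'E'
from h import *
save(grab("top"),"pics/p1.png",(215,145,375,265),5);save(grab("scene"),"pics/p1s.png",(200,160,360,280),5)
E
```

```text
time: 3.75
position: [0.5397, 0.0327, 0.0178]
tool_rot: [-0.105, 3.127, -0.008]
ft_force: [-1.3, 0.2, -0.4]
grip_width: 0.001
```

View pics/p1s.png

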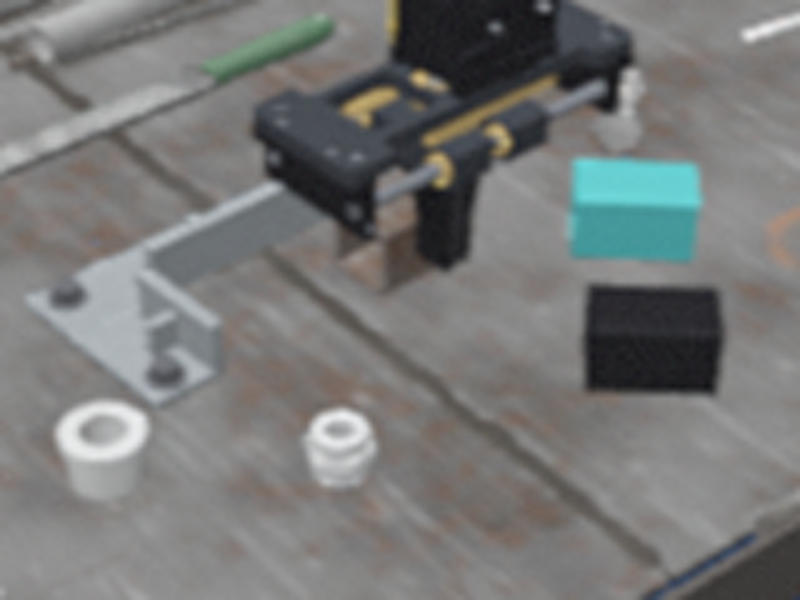

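The scene crop shows the shut fingers at (445,210) against the near long side of the tube (385,250), with the tube flat. I keep pushing towards the fence.

```bash
python3 -m inch '[[-1,-5,0,4,0],[-1,-6,0,0,0],[-1,-6,0,0,0],[-1,-5,0,0,0]]'; python3 -m inch '[[-1,-4,0,0,0],[-1,-3,0,0,0],[-1,-3,0,0,0]]'
```

```text
time: 4.35
position: [0.5621, 0.0343, 0.0136]
tool_rot: [-0.106, 3.128, -0.008]
ft_force: [-1.9, -0.6, 0.4]
grip_width: 0.005
time: 4.72
position: [0.5731, 0.035, 0.0136]
tool_rot: [-0.106, 3.128, -0.008]
ft_force: [-2.2, -0.5, -0.1]
grip_width: 0.003
```

```bash
python3 -m inch '[[-1,-3,0,0,0],[-1,-2,0,0,0]]'; python3 -m inch '[[-1,-2,0,0,0],[-1,-2,0,0,0]]'; python3 -m inch '[[-1,-2,0,0,0]]'
```

```text
time: 4.97
position: [0.5752, 0.0351, 0.0133]
tool_rot: [-0.106, 3.135, -0.008]
ft_force: [-7.3, -0.6, 6.4]
grip_width: 0.004
time: 5.22
position: [0.575, 0.0351, 0.0129]
tool_rot: [0.106, -3.135, 0.007]
ft_force: [-6.7, -0.9, 5.8]
grip_width: 0.005
time: 5.35
position: [0.575, 0.035, 0.0129]
tool_rot: [0.105, -3.13, 0.006]
ft_force: [-7.2, -0.4, 6.3]
grip_width: 0.005
```

The tube has stopped against the fence where predicted. I press once a little harder, back off, lift clear, and measure.

```bash
python3 -m inch '[[-1,-6,0,0,0],[-1,0,0,0,0]]'; python3 -m inch '[[-1,15,0,0,0],[-1,5,0,-30,0],[-1,0,0,-60,0],[-1,0,-50,0,0],[-1,0,-55,0,0]]'
cat > tube.py <<'E'
from jig import *
def tube():
    for n in("top","scene"):
        a=grab(n);P=cloud(a);h=cv2.cvtColor(a["color"],cv2.COLOR_RGB2HSV)
        m=(P[...,2]>.0365)&(P[...,2]<.046)&(P[...,0]>.5)&(P[...,0]<.625)&(P[...,1]>-.03)&(P[...,1]<.17)
        k,l,st,c=cv2.connectedComponentsWithStats(m.astype(np.uint8))
        i=1+np.argmax(st[1:,4])
        cs,_=cv2.findContours((l==i).astype(np.uint8),cv2.RETR_EXTERNAL,cv2.CHAIN_APPROX_NONE)
        r=cv2.minAreaRect((ray(a,cs[0].reshape(-1,2),.04)[:,:2]*1000).astype(np.float32))
        print(n,c[i].round(1),st[i,4],np.array(r[0]).round(1),np.array(r[1]).round(1),round(r[2],2), [f[0].round(4) for f in jig(a,P)])
E
python3 - <<'E'
from tube import *
tube();save(grab("top"),"pics/p2.png",(215,145,375,265),5)
E
```

```text
time: 5.6
position: [0.5741, 0.035, 0.0122]
tool_rot: [0.104, -3.115, 0.004]
ft_force: [0.1, -0.6, -1.0]
grip_width: 0.003
time: 6.22
position: [0.5691, -0.0662, 0.1073]
tool_rot: [0.123, -3.126, 0.002]
ft_force: [-0.1, 0.2, 0.0]
grip_width: 0.005
top [295.4 181. ] 259 [603.   44.5] [38.7 48.5] 0.7 [array([2.600000e-03, 6.223304e+02]), array([7.270000e-02, 1.297922e+02])]
scene [272.3 194.2] 213 [601.9  35.5] [42.6 66.2] 3.65 [array([1.930000e-02, 6.188022e+02]), array([8.36000e-02, 1.22797e+02])]
```

View pics/p2.png

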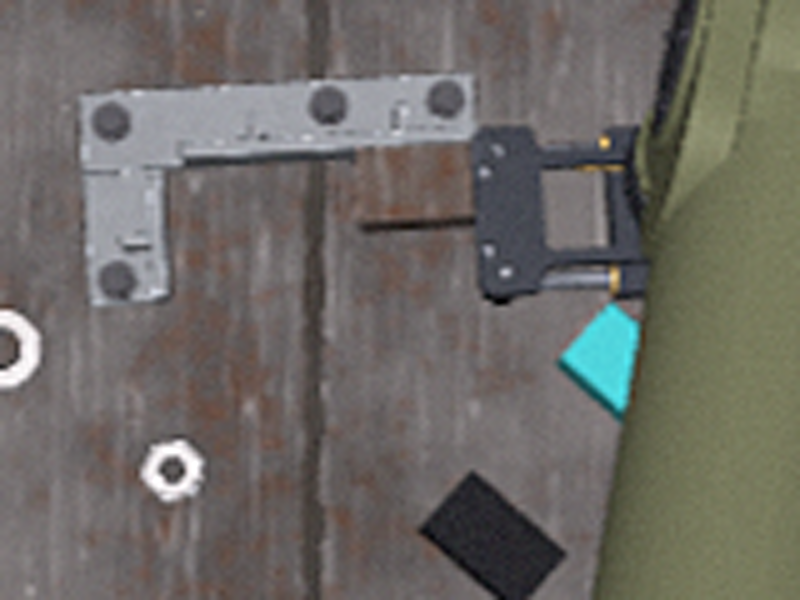

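The top crop shows the tube (partly under the gripper, left end at crop x≈358) flush with the fence front edge, with no visible gap. The bystanders and black and turquoise blocks haven't moved. Next I go to its right end and push along the fence.

```bash
python3 -m inch '[[-1,-40,33,0,0],[-1,0,0,30,0],[-1,0,0,0,0]]'
```

```text
time: 6.75
position: [0.6088, -0.031, 0.0765]
tool_rot: [0.11, -3.131, 0.002]
ft_force: [0.0, -1.1, -1.2]
grip_width: 0.002
```

```bash
python3 -m inch '[[-1,2,0,30,0],[-1,0,0,25,0],[-1,0,0,8,0],[-1,0,0,0,0]]'; python3 -m inch '[[-1,0,8,0,0],[-1,0,8,0,0],[-1,0,6,0,0],[-1,0,8,0,0],[-1,0,8,0,0]]'
```

```text
time: 7.25
position: [0.6106, -0.0278, 0.0169]
tool_rot: [0.115, -3.139, -0.002]
ft_force: [0.2, -0.6, -0.4]
grip_width: 0.006
time: 7.88
position: [0.6099, 0.0119, 0.0204]
tool_rot: [-0.114, 3.134, 0.002]
ft_force: [0.3, -1.4, -0.7]
grip_width: 0.005
```

```bash
python3 -m inch '[[-1,0,-4,7,0.006],[-1,5,0,2,0],[-1,0,8,0,0],[-1,0,8,1,0],[-1,0,8,1,0]]'; python3 -m inch '[[-1,1,8,1,0],[-1,1,8,1,0],[-1,0,8,1,0],[-1,1,8,1,0]]'
python3 - <<'E'
from tube import *
tube();save(grab("scene"),"pics/p3.png",(160,160,320,280),5)
E
```

```text
time: 8.5
position: [0.6033, 0.0249, 0.0103]
tool_rot: [-0.097, 3.135, -0.011]
ft_force: [-3.6, -8.2, 7.7]
grip_width: 0.007
time: 9.0
position: [0.6017, 0.0473, 0.0104]
tool_rot: [-0.086, 3.129, -0.027]
ft_force: [0.2, -6.7, 6.6]
grip_width: 0.005
top [270.1 179.9] 54 [607.4 108.3] [33.5 12.8] 0.67 [array([8.120000e-02, 6.085098e+02]), array([7.99000e-02, 1.25715e+02])]
scene [257.4 201.6] 244 [599.5  79.5] [41.2 91.7] 4.53 [array([6.480000e-02, 6.101487e+02]), array([8.350000e-02, 1.230188e+02])]
```

View pics/p3.png

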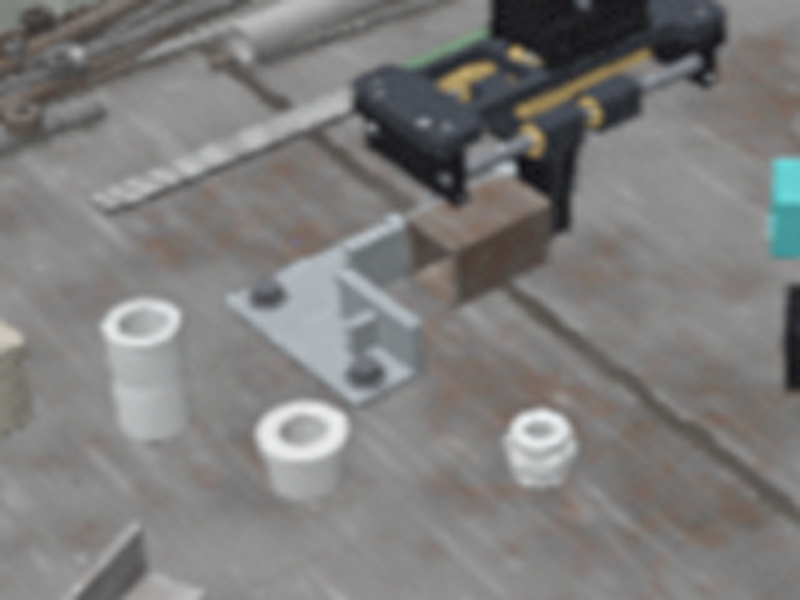

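The scene crop shows the tube at (480,240), flat along the fence and about 25 mm short of the stop, with the fingers behind its right end. I continue.

```bash
python3 -m inch '[[-1,0,8,0,0],[-1,0,7,0,0],[-1,0,4,0,0]]'; python3 -m inch '[[-1,0,4,0,0],[-1,0,3,0,0]]';  python3 -m inch '[[-1,0,3,0,0]]'
```

```text
time: 9.52
position: [0.6004, 0.0683, 0.0103]
tool_rot: [-0.088, 3.129, -0.026]
ft_force: [0.2, -5.1, 4.4]
grip_width: 0.004
time: 9.78
position: [0.5999, 0.0753, 0.0102]
tool_rot: [-0.088, 3.129, -0.028]
ft_force: [-1.7, -4.3, 3.7]
grip_width: 0.005
time: 9.9
position: [0.5997, 0.078, 0.0103]
tool_rot: [-0.087, 3.129, -0.028]
ft_force: [-1.6, -5.2, 4.0]
grip_width: 0.005
```

```bash
python3 -m inch '[[-1,0,4,0,0],[-1,0,4,0,0]]'; python3 -m inch '[[-1,0,3,0,0],[-1,0,3,0,0]]';  python3 -m inch '[[-1,0,3,0,0]]'
```

```text
time: 10.15
position: [0.5992, 0.0853, 0.0102]
tool_rot: [-0.086, 3.13, -0.03]
ft_force: [-0.8, -5.0, 4.4]
grip_width: 0.004
time: 10.4
position: [0.5988, 0.0908, 0.0102]
tool_rot: [-0.085, 3.13, -0.031]
ft_force: [-0.6, -5.2, 4.2]
grip_width: 0.004
time: 10.52
position: [0.5987, 0.0919, 0.0103]
tool_rot: [-0.084, 3.13, -0.035]
ft_force: [-1.0, -10.2, 4.0]
grip_width: 0.005
```

Contact force is rising. I press once more, back off, and lift clear to measure.

```bash
python3 -m inch '[[-1,0,4,0,0],[-1,0,5,0,0]]'; python3 -m inch '[[-1,0,-15,0,0],[-1,0,-15,-20,0],[-1,0,-20,-40,0],[-1,0,-60,-40,0],[-1,0,-60,0,0]]'; python3 -m inch '[[-1,0,-60,0,0],[-1,0,-60,0,0],[-1,0,0,0,0]]'
python3 - <<'E'
from tube import *
tube();save(grab("top"),"pics/p4.png",(225,150,345,240),6);save(grab("scene"),"pics/p4s.png",(180,170,300,260),6)
E
```

```text
time: 10.78
position: [0.5986, 0.0918, 0.0105]
tool_rot: [-0.076, 3.13, -0.051]
ft_force: [-1.5, -13.8, 4.6]
grip_width: 0.005
time: 11.4
position: [0.6077, -0.06, 0.1156]
tool_rot: [-0.099, 3.127, -0.035]
ft_force: [0.3, -0.3, -0.6]
grip_width: 0.005
time: 11.78
position: [0.6166, -0.1884, 0.1246]
tool_rot: [-0.089, 3.117, -0.034]
ft_force: [-0.3, 0.5, 0.7]
grip_width: 0.006
top [259.1 183.1] 346 [599.6 137.7] [43.8 64.6] 5.69 [array([-1.069000e-01,  6.328817e+02]), array([-1.132000e-01,  2.335005e+02])]
scene [242.2 208.5] 248 [595.6 135.1] [42.1 65.6] 4.52 [array([-1.351000e-01,  6.323228e+02]), array([-6.660000e-02,  2.065313e+02])]
```

View pics/p4.png

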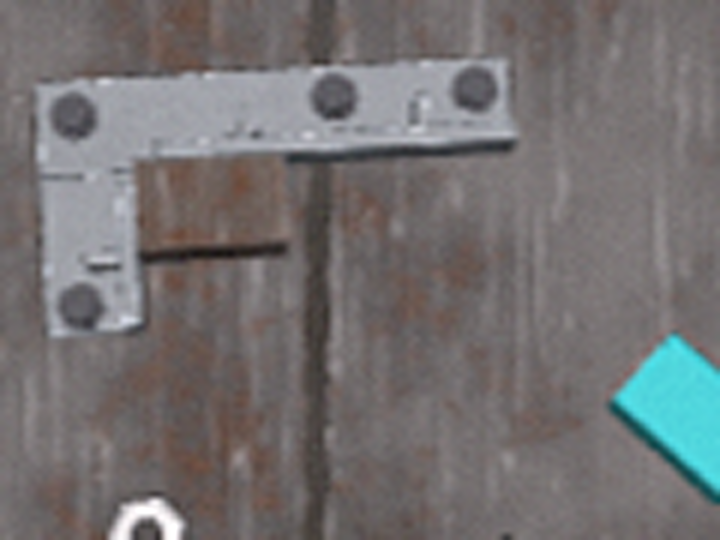

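View pics/p4s.png

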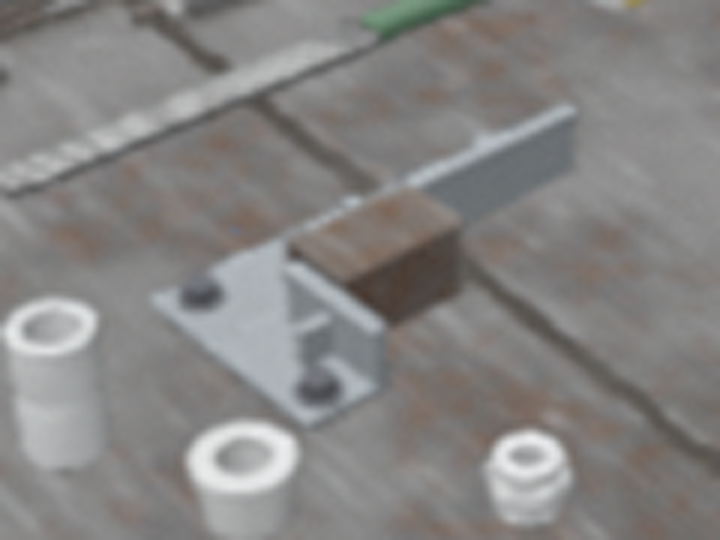

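The top crop shows the tube in the corner, its left end at the stop (140,205) and its far side at the fence front (210,155). The scene crop shows it flat and butted. The front bottom edge looks up to about 0.8° off the fence, so I'll make one gentle squaring push on the long side.

```bash
python3 -m inch '[[-1,9,54,0,0],[-1,9,54,0,0],[-1,9,54,0,0],[-1,9,54,0,0],[-1,9,54,0,0]]';python3 -m inch '[[-1,9,54,0,0],[-1,0,0,0,0]]'
```

```text
time: 12.6
position: [0.5516, 0.1015, 0.1179]
tool_rot: [-0.12, 3.116, -0.022]
ft_force: [1.2, 0.4, 0.1]
grip_width: 0.007
time: 12.85
position: [0.534, 0.1677, 0.1171]
tool_rot: [-0.147, 3.116, -0.014]
ft_force: [0.9, -0.7, 0.6]
grip_width: 0.002
```

```bash
python3 -m inch '[[-1,-3,-36,0,0.027],[-1,0,0,35,0],[-1,0,0,35,0],[-1,0,0,30,0],[-1,0,0,4,0]]'
```

```text
time: 13.48
position: [0.5418, 0.1378, 0.0132]
tool_rot: [-0.127, 3.114, -0.008]
ft_force: [-0.4, 0.2, 0.7]
grip_width: 0.005
```

```bash
python3 -m inch '[[-1,-6,-4,0,0.015],[-1,-6,0,0,0],[-1,-5,0,0,0],[-1,-3,0,0,0]]'; python3 -m inch '[[-1,-3,0,0,0],[-1,-3,0,0,0]]'; python3 -m inch '[[-1,-4,0,0,0],[-1,-6,0,0,0]]'
```

```text
time: 13.98
position: [0.5661, 0.1365, 0.0178]
tool_rot: [-0.103, 3.109, -0.004]
ft_force: [-0.1, -0.2, -0.1]
grip_width: 0.002
time: 14.22
position: [0.5683, 0.1367, 0.0177]
tool_rot: [-0.104, 3.118, -0.004]
ft_force: [-10.8, -0.9, 8.4]
grip_width: 0.006
time: 14.48
position: [0.5682, 0.1368, 0.0163]
tool_rot: [0.106, -3.138, 0.005]
ft_force: [-16.1, -1.7, 12.0]
grip_width: 0.003
```

```bash
python3 -m inch '[[-1,15,0,0,0],[-1,10,0,-30,0],[-1,0,0,-50,0],[-1,-10,-55,-20,0],[-1,-10,-60,0,0]]'; python3 -m inch '[[-1,-10,-60,0,0],[-1,-10,-60,0,0],[-1,-10,-60,0,0],[-1,0,0,0,0]]'
python3 - <<'E'
from tube import *
tube();a=grab("top");save(a,"pics/p5.png",(230,155,310,215),10)
b=grab("scene");save(b,"pics/p5s.png",(200,190,280,250),10)
# edge lines: subpixel dark front-bottom edge of the tube and of the fence in the top view
g=cv2.cvtColor(a["color"],cv2.COLOR_RGB2GRAY).astype(float)
for n,c0,c1,r0,r1 in(("tube",251,271,185,198),("fence",275,308,171,180)):
    cs=np.arange(c0,c1);rs=np.arange(r0,r1);w=np.clip(75-g[r0:r1,c0:c1],0,None)**2
    y=(w*rs[:,None]).sum(0)/w.sum(0);X=ray(a,np.c_[cs,y],0.0)*1000
    p=np.polyfit(X[:,1],X[:,0],1);print(n,p.round(4),np.std(X[:,0]-np.polyval(p,X[:,1])).round(2))
E
```

```text
time: 15.1
position: [0.5706, 0.0267, 0.1193]
tool_rot: [0.127, -3.137, 0.003]
ft_force: [-0.1, -0.1, -0.9]
grip_width: 0.006
time: 15.6
position: [0.6172, -0.1621, 0.1217]
tool_rot: [-0.118, 3.136, -0.008]
ft_force: [-0.1, -0.0, 0.2]
grip_width: 0.002
top [259.1 183.1] 343 [599.4 136.2] [43.8 63.6] 0.88 [array([-1.100000e-01,  6.330335e+02]), array([-9.080000e-02,  2.209509e+02])]
scene [242.2 208.4] 247 [595.6 135.1] [42.1 65.6] 4.52 [array([-1.269000e-01,  6.319345e+02]), array([-5.560000e-02,  1.999254e+02])]
tube [-6.460000e-02  5.899619e+02] 0.29
fence [-7.930000e-02  6.304968e+02] 0.61
```

View pics/p5.png

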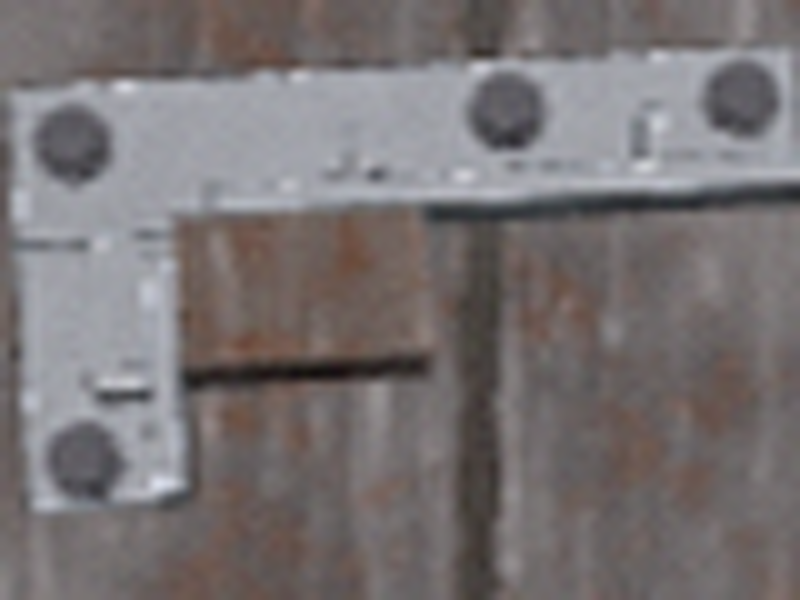

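View pics/p5s.png

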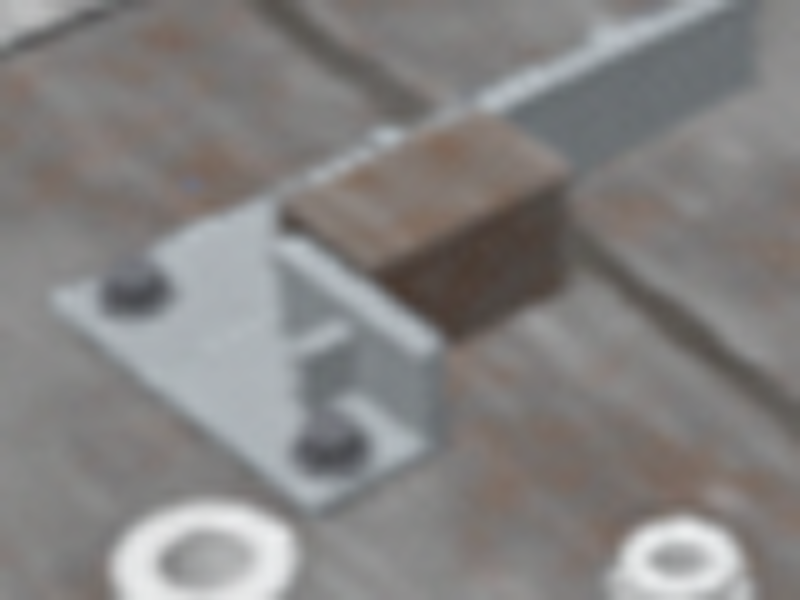

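```bash
python3 -m inch '[[-1,0,0,-40,0],[-1,0,0,0,0],[-1,0,0,0,0]]'; python3 -c "from bench import ctrl; print(ctrl.close_job())"
```

```text
time: 16.18
position: [0.6181, -0.1439, 0.1607]
tool_rot: [-0.153, 3.137, 0.008]
ft_force: [-0.6, 0.0, -0.6]
grip_width: 0.002
the job is handed in; nothing more can be done
None
```

The rusty tube is in the corner of the jig: long side along the fence, end at the stop, flat on the bench. I handed the job in at about 16 s of the 48 s allowed, with the arm raised clear. I pushed only with the shut fingers on its outside: first into the fence, then along it to the stop, then one squaring press on the long side.

**Final checks**
- **Contact:** on the end push the fingers stopped as the force rose from about 5 N to 14 N. On the squaring press they stopped at about 16 N. The largest reading reported was about 20 N, well under the limits.
- **Last views:** neither camera shows a gap at the fence or the stop, and the tube had not moved visibly in the squaring press. The bystanders in view looked unmoved, but I did not measure them again.
- **Angle:** the tube's front edge slopes -0.065, against -0.064 to -0.069 measured for the fence at the start.
- **Disagreements:** late fits were less consistent because the tube then touched the jig in the depth image. The fence came out at -0.079 to -0.127. The tube's box angle came out at 0.9° in the top view and 4.5° in the scene view, against about 3.8° for the fence. I relied on the edge line, the contact forces and the pictures instead.

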